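# Load packing blocks into the spring magazine

## Robot

A 6-joint arm with a two-finger parallel gripper is mounted at the origin on a cart in front of the work surface, level with it; the furniture and walls round the work are solid. World frame = base frame: x ahead of the robot, y to its left, z up, the work surface at z = 0. Lengths are in m, angles in degrees, forces in N, time in s.
With the tool pointing down it reaches from about 0.4 to 0.825 m from the base axis. Payload 7 kg.
Tool frame: the origin (TCP) lies on the centre line of the jaws, within the pads' length; the fingertips stand r.tip_reach ahead of it and the grasp point (between the pads) is the TCP (r.tip_reach is the distance from the TCP to the fingertips, in m); z points along the fingers, y is the line along which they close (so a half turn about z gives the same grasp; the last joint's range is limited). The gripper opens to 88 mm and grips with 3 to 60 N. Pads are 19 mm wide; open, the fingers measure 130 mm over their backs; the gripper's body (78 mm by 193 mm) begins 47 mm behind the grasp point.
Start: joints at [79.876, 20.546, 0.682, 0, -70.136, -16.507], TCP at [0.303, 0.603, 0.246] pointing down, gripper open.
Joint ranges: [-176.03, 176.03], [-82.01, 121.73], [-58.28, 71.71], [-173.87, 95.51], [-174.79, -0.11], [-173.66, 173.66]. Speed limits (degrees/s): [136.94, 136.94, 172.46, 180, 180, 180].

## Interface

Orientations are given as [roll, pitch, yaw] about the fixed x, y, z axes, in that order (R = Rz(yaw) Ry(pitch) Rx(roll)).
In Python, from plant import sensors, cams, r gives the robot as it stands.
- The arm moves only by the tool drive_tool, never from a script. Its argument "rows" is a list of rows, each an object of numbers: "fingers": the gripper's target within -1 to 1 (fully open at 1, half-way at 0, shut at -1); "x", "y", "z": the shift along the tool's x, y, z in m; "spin": the turn about the tool's z in rad. A call has 1 to 10 rows; each row is the pose to reach, as a shift and turn from the pose commanded when the call began, along the tool's axes at that moment; what a row does not reach only later rows make up. A row lasts 1/8 s, in which the tool goes at most 62.5 mm and 10.7 degrees, less where a joint would pass 70% of its speed; a pose out of reach is approached as far as the arm can. A call with a gripper value outside its range is refused whole. The fingers move at their own pace and stop on an object; "newtons" is the grip in N (left out, the last holds). Time passes only in rows, so rows that repeat a pose let the fingers close. It gives the time, the measured TCP pose, the force, the opening and the grip force at its end, in the units of the state.
- sensors.get_state(): the state, without advancing time (a new reading comes with each control period).
- cams.capture(name): name is "scene" or "top" or "wrist"; returns a dict with "pixels" (480x640x3 uint8, red, green, blue), "intrinsics" (3x3 intrinsics, pixels), "k1" (the pictures are not rectified: a ray, as slopes to the right and down, at radius r is drawn at 1 + k1 r^2 times it, then the intrinsics apply), "eye" and "orientation" of the camera in the world; the wrist camera has in their place "T_tool_cam" (4x4, takes a point from camera to tool coordinates, whose origin is the TCP and whose axes are the flange's). Camera axes: x right, y up, looking along -z (the intrinsics and any distortion apply to the point x, -y, -z); pixel columns grow to the right and rows downward; lengths in m; the calibration is good to about 2 mm. A picture is of the moment at which its call begins: read the wrist's pose just before it. There is no depth.
- r.close_job(): hands the job in; it is judged then, once.
The state is a dict: "time_s": time; "joints": joint angles; "qd": joint speeds; "joint_torque": joint torques, N m; "tcp_pos": TCP position; "eef_rot": TCP orientation; "contact_force": force on the tool from outside, world axes, zero at the start; "moment": the same for the moment, N m; "gripper_width": finger opening in m; "gripper_force": force on a finger pad.
Only numpy, scipy, OpenCV 4.12 (cv2) and the standard library are available. Lean on these libraries where they do the work, as an engineer would, in place of code of your own. Each camera call takes 0.05 s, during which the arm holds its last target. There are 200 camera calls.

## Task

Load the two black packing blocks into the blue spring-loaded magazine, one at a time: lay each lengthwise in the leaning mouth and push it straight in along the well, against the spring, until both brass lips snap back over it, and let go before bringing the next. At the end both blocks sit stacked flat in the well, held under the lips. Leave the tape measure, suction cup, roll of tape and red bottle where they stand.

Things in the scene. Friction and masses are not known exactly. Their poses are not given: they have to be found in the camera images.
- block_a_mid (a point): Centre of block A: black steel packing block, a plain 28 x 75 x 25 mm bar (x, y, z of its own frame) of about 0.16 kg, lying flat on the table with its 28 x 75 mm face down. Axes: y along its length, z up.
- block_b_mid (a point): Centre of block B, the same as block A: black steel packing block, a plain 28 x 75 x 25 mm bar (x, y, z of its own frame) of about 0.16 kg, lying flat on the table with its 28 x 75 mm face down. Axes: y along its length, z up.
- magazine: Aluminium well on a blue stand fixed to the table, leaning 25 deg from vertical towards the robot. Origin: mid-mouth in the plane of the lips' flat undersides, 125 mm above the table. Axes: z out of the mouth along the well, y level along its long side, x across it, up and away from the robot. Inside 32 mm (x) by 81 mm (y); takes two blocks, one on the other, length along y, 28 mm width across x.
- window (a point): Middle of the well, 25 mm below the magazine's origin; axes as the magazine's. Both long sides are open over the middle 53 mm of y, from the mouth to 50 mm below the origin, so fingers holding a block across its 28 mm sides can go in with it and open there. Beside the openings flared guides rise to 14 to 18 mm above the origin; lip guides reach 60 mm from the middle along y.
- follower (a joint): Orange spring follower in the well, m: 0 when empty (its top 1 mm under the lips), grows as pushed down, end stop 0.056; about 0.023 with one block held, 0.047 with two. 3 N at 0, plus 70 N/m. A block is home when its top is below the lips' undersides (magazine z = 0): push its top 3 to 5 mm past, then it rises against the lips. Pushing takes under 10 N.
- lip_left (a joint): Sprung brass lip at the well's +y end, 20 mm wide, m: 0 sprung in, standing 8.5 mm into the well; grows to about 0.006 as a block passes, end stop 0.011. Smooth, bevelled on top (45 deg, from 11 mm above the magazine's origin down), flat underneath. 1 N at 0, plus 100 N/m.
- lip_right (a joint): The same at the -y end of the well.
- tape_measure: Bystander: yellow tape measure, 36 x 80 x 62 mm; origin at its underside.
- bellows_cup: Bystander: orange-red bellows suction cup, 62 mm across, 48 mm high; origin at its underside.
- duct_tape: Bystander: grey roll of tape lying flat, 107 mm across, 48 mm high; origin at its underside.
- threadlock_bottle: Bystander: standing red bottle, 24 x 36 x 92 mm; origin at its underside.
There are look-alikes about, which are no part of the job. Leave any turquoise look-alike of the part that bears block_a_mid alone.

How it is judged:
By the outcome, as a careful person would: the job done as asked, in the order asked, and still so for the second after the job is handed in, with the robot touching nothing.
It also fails if it takes over 54 s, if anything falls off the work surface, if the arm or the gripper's body presses on something with over 40 N, if the wrist force passes 120 N, or if a joint passes its speed limit or range.

## Working session

There is one attempt and no reset: what is moved stays moved. The work goes in short steps, Python scripts to look and compute and a tool call to move; the robot and the scene stay as the last step left them, time stands still between calls to the robot, and variables do not carry over. Pictures are saved under pics/ and viewed, at most 10 in all, crops included, and the job is handed in when it is done.

Besides the shell and the picture viewer there is one more tool, called after "Emit:" as name(argument=value, ...) on one line, values as JSON. drive_tool: Moves the arm, as the interface text tells. Its arguments: {"type":"object","properties":{"rows":{"type":"array"},"newtons":{"type":"number"}},"required":["rows"]}

```bash
mkdir -p pics; cat > h.py <<'E'
import numpy as np, cv2
from scipy.spatial.transform import Rotation as Ro
from plant import sensors, cams, r
def cap(n):
    s=sensors.get_state(); c=cams.capture(n)
    if 'T_tool_cam' in c:
        T=np.eye(4); T[:3,:3]=Ro.from_euler('xyz',s['eef_rot'],degrees=True).as_matrix(); T[:3,3]=s['tcp_pos']
        M=T@np.array(c['T_tool_cam']); c['R']=M[:3,:3]; c['e']=M[:3,3]
    else:
        c['e']=np.array(c['eye']); o=np.array(c['orientation'])
        c['R']=o if o.shape==(3,3) else Ro.from_euler('xyz',o,degrees=True).as_matrix()
    return c
def save(n,c,box=None,k=1):
    im=cv2.cvtColor(c['pixels'],cv2.COLOR_RGB2BGR)
    if box: im=im[box[1]:box[3],box[0]:box[2]]
    cv2.imwrite('pics/'+n,cv2.resize(im,None,fx=k,fy=k,interpolation=cv2.INTER_CUBIC))
def ray(c,uv):
    K=np.array(c['intrinsics']); uv=np.atleast_2d(uv).astype(float)
    d=(uv-K[:2,2])/[K[0,0],K[1,1]]; p=d.copy()
    for _ in range(30): p=d/(1+c['k1']*(p**2).sum(1,keepdims=True))
    return np.c_[p[:,0],-p[:,1],-np.ones(len(p))]@c['R'].T
def onz(c,uv,z):
    d=ray(c,uv); return c['e']+d*((z-c['e'][2])/d[:,2])[:,None]
def proj(c,P):
    q=(np.atleast_2d(P)-c['e'])@c['R']; p=np.c_[q[:,0],-q[:,1]]/-q[:,2:]
    p=p*(1+c['k1']*(p**2).sum(1,keepdims=True)); K=np.array(c['intrinsics'])
    return p*[K[0,0],K[1,1]]+K[:2,2]
E
python3 - <<'E'
from h import *
print(sensors.get_state(), r.tip_reach)
for n in ['scene','top']:
    c=cap(n); save(n+'0.png',c); print(n,c['e'],c['R'].round(3).tolist(),c['intrinsics'],c['k1'])
    np.save(n+'0.npy',c,allow_pickle=True)
E
```

```text
{'time_s': 0.0, 'joints': array([ 7.98779215e+01,  2.05900706e+01,  6.34108679e-01, -2.18753507e-02,
       -7.01365499e+01, -1.65076625e+01]), 'qd': array([-0.00653654,  0.02483902, -0.02684724, -0.06467993, -0.03563581,
        0.01072856]), 'joint_torque': array([-1.38759264e-03, -5.82715845e+01,  2.93074769e+01,  6.99772239e+00,
        7.13321962e-03, -1.78126411e-04]), 'tcp_pos': array([0.30234787, 0.60297745, 0.2446351 ]), 'eef_rot': array([ 1.79905458e+02, -6.57267141e-03, -2.66371849e+01]), 'contact_force': array([-0.82294002, -0.03858825, -0.73536448]), 'moment': array([ 0.00789523,  0.00354069, -0.01022636]), 'gripper_force': 0.0, 'gripper_width': 0.08772434714314345} 0.019
scene [ 0.19696369 -0.57256033  0.86216801] [[0.84, 0.411, -0.356], [-0.543, 0.654, -0.527], [0.016, 0.635, 0.772]] [[458.64744112   0.         312.13012127]
 [  0.         458.64744112 237.48281246]
 [  0.           0.           1.        ]] -0.01892138782917165
top [ 0.45211084 -0.05502068  1.08578563] [[-0.029, 0.994, -0.102], [-0.999, -0.031, -0.021], [-0.024, 0.101, 0.995]] [[556.92365744   0.         328.04123788]
 [  0.         556.92365744 241.82533045]
 [  0.           0.           1.        ]] 0.025759468921157765
```

View pics/scene0.png

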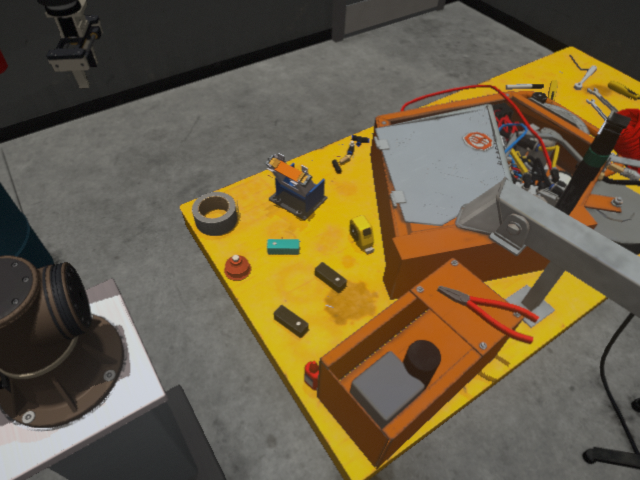

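View pics/top0.png

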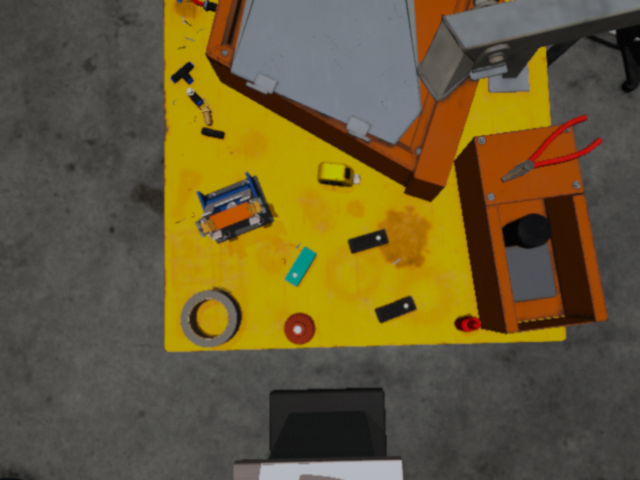

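Blocks wanted: black bars at top-view (368,241) and (396,309), each about 39 px long, which is 75 mm. Possible confusions are the turquoise bar at (301,266) and small black clutter at (213,133) and (182,73); both are rejected on colour or size. The magazine is at (233,210). I'll measure and check with one close crop.

```bash
python3 - <<'E'
from h import *
c=np.load('top0.npy',allow_pickle=True).item()
im=c['pixels']; v=im.max(2)
m=(v<75).astype(np.uint8)
n,l,st,ce=cv2.connectedComponentsWithStats(m)
for p in [(360,243),(388,311)]:
    k=l[p[1],p[0]]; mm=(l==k).astype(np.uint8)
    mm=cv2.morphologyEx(mm,cv2.MORPH_CLOSE,np.ones((7,7)))
    rect=cv2.minAreaRect(max(cv2.findContours(mm,0,1)[0],key=cv2.contourArea)); b=cv2.boxPoints(rect)
    P=onz(c,b,0.02); e=[P[1]-P[0],P[2]-P[1]]; e.sort(key=np.linalg.norm)
    print(st[k],P.mean(0).round(4),[np.linalg.norm(x).round(4) for x in e],np.degrees(np.arctan2(e[1][1],e[1][0])).round(1))
hsv=cv2.cvtColor(im,cv2.COLOR_RGB2HSV)
m=cv2.inRange(hsv,(5,170,120),(17,255,255)); m[:, :190]=0;m[:,275:]=0;m[:190]=0;m[245:]=0
q=max(cv2.findContours(m,0,1)[0],key=cv2.contourArea); b=cv2.boxPoints(cv2.minAreaRect(q));P=onz(c,b,0.125)
print(b.round(1).tolist(),P.round(4).tolist(),P.mean(0))
big=np.hstack([cv2.resize(im[165:265,180:290],None,fx=4,fy=4,interpolation=2),cv2.resize(im[225:325,335:425],None,fx=4,fy=4,interpolation=2)])
cv2.imwrite('pics/crop1.png',big[:,:,::-1])
E
```

```text
[349 230  39  23 507] [ 0.5607 -0.1085  0.02  ] [np.float64(0.027), np.float64(0.0732)] -75.8
[376 297  40  25 521] [ 0.43   -0.1555  0.02  ] [np.float64(0.027), np.float64(0.0733)] -70.7
[[205.39999389648438, 217.60000610351562], [249.8000030517578, 199.89999389648438], [255.39999389648438, 214.0], [211.10000610351562, 231.8000030517578]] [[0.5999, 0.1788, 0.125], [0.6288, 0.1007, 0.125], [0.6034, 0.0911, 0.125], [0.5747, 0.1691, 0.125]] [0.60167771 0.13492595 0.125     ]
```

View pics/crop1.png

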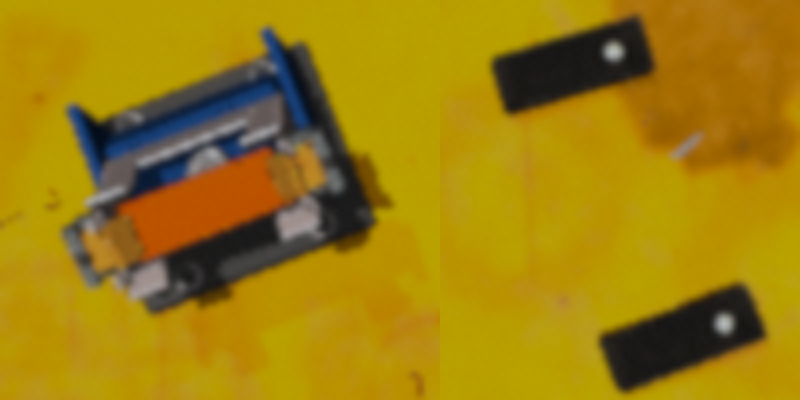

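The crop confirms it. On the left is the blue magazine with the orange follower between two brass lips, and on the right are two plain black bars with a white dot. The tool stays vertical, so I'll set each block on the leaning mouth and push it with closed fingertips along the well. First I'll check the wrist camera geometry.

```bash
python3 - <<'E'
from h import *
c=cams.capture('wrist'); print(np.array(c['T_tool_cam']).round(3),c['intrinsics'],c['k1'])
E
```

```text
[[ 0.     0.958  0.288  0.078]
 [ 1.    -0.     0.     0.001]
 [ 0.     0.288 -0.958 -0.139]
 [ 0.     0.     0.     1.   ]] [[334.43121484   0.         317.57926894]
 [  0.         334.43121484 232.04440946]
 [  0.           0.           1.        ]] -0.04081868207159819
```

Emit:
drive_tool(rows=[{"x": 0.05,"y": 0.03,"z": -0.03,"spin": 0.1},{"x": 0.1,"y": 0.06,"z": -0.06,"spin": 0.2},{"x": 0.15,"y": 0.09,"z": -0.09,"spin": 0.3},{"x": 0.2,"y": 0.12,"z": -0.115,"spin": 0.4},{"x": 0.25,"y": 0.15,"z": -0.115,"spin": 0.5},{"x": 0.3,"y": 0.18,"z": -0.115,"spin": 0.6},{"x": 0.35,"y": 0.21,"z": -0.115,"spin": 0.7},{"x": 0.4,"y": 0.24,"z": -0.115,"spin": 0.752},{"x": 0.44,"y": 0.265,"z": -0.115,"spin": 0.752},{"x": 0.476,"y": 0.285,"z": -0.115,"spin": 0.752}])

```text
invalid input
```

Emit:
drive_tool(rows=[{"fingers": 1,"x": 0.05,"y": 0.03,"z": -0.03,"spin": 0.1},{"fingers": 1,"x": 0.1,"y": 0.06,"z": -0.06,"spin": 0.2},{"fingers": 1,"x": 0.15,"y": 0.09,"z": -0.09,"spin": 0.3},{"fingers": 1,"x": 0.2,"y": 0.12,"z": -0.115,"spin": 0.4},{"fingers": 1,"x": 0.25,"y": 0.15,"z": -0.115,"spin": 0.5},{"fingers": 1,"x": 0.3,"y": 0.18,"z": -0.115,"spin": 0.6},{"fingers": 1,"x": 0.35,"y": 0.21,"z": -0.115,"spin": 0.7},{"fingers": 1,"x": 0.4,"y": 0.24,"z": -0.115,"spin": 0.752},{"fingers": 1,"x": 0.44,"y": 0.265,"z": -0.115,"spin": 0.752},{"fingers": 1,"x": 0.476,"y": 0.285,"z": -0.115,"spin": 0.752}])

```text
time_s: 1.4
tcp_pos: [0.6009, 0.1334, 0.3604]
eef_rot: [180.0, 0.0, -69.8]
contact_force: [1.5, 0.2, -0.1]
gripper_width: 0.0877
gripper_force: 0.0
```

```bash
python3 - <<'E'
from h import *
c=cap('wrist'); np.save('w1.npy',c,allow_pickle=True)
save('w1.png',c,(140,100,500,400),2.2)
E
```

```text
(no output)
```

View pics/w1.png

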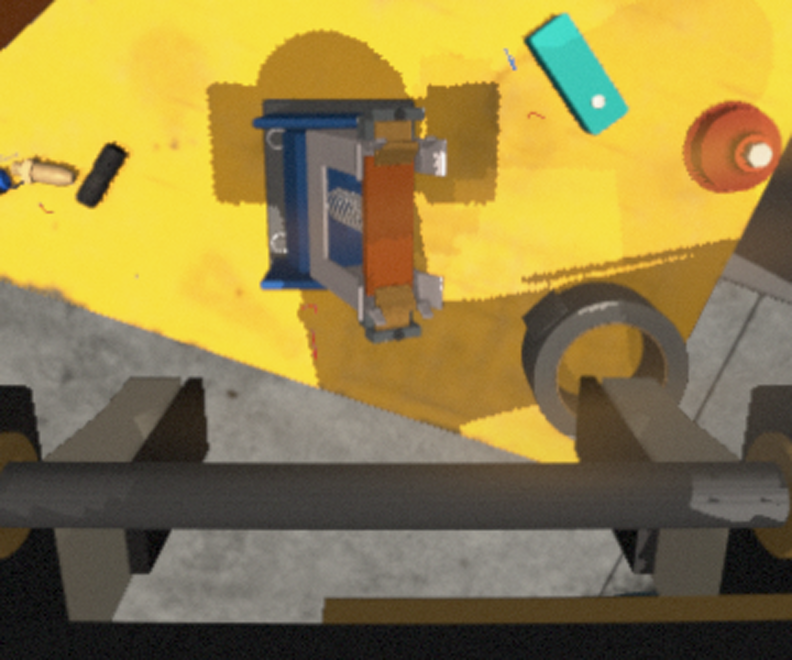

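Wrist view: the magazine is right under the TCP. The orange follower is at crop (390,220) with amber lips at (393,135) and (390,300), and the near side (robot) is to the right with flared guides at (430,158) and (428,292). The turquoise bar, cup and tape are clear of the work.

```bash
python3 - <<'E'
from h import *
c=np.load('w1.npy',allow_pickle=True).item(); im=c['pixels']
hsv=cv2.cvtColor(im,cv2.COLOR_RGB2HSV)
print(hsv[200,317],hsv[161,319])
m=cv2.inRange(hsv,(3,170,100),(13,255,255)); w=np.zeros_like(m); w[150:250,290:345]=1; m*=w
q=max(cv2.findContours(m,0,1)[0],key=cv2.contourArea); rc=cv2.minAreaRect(q); b=cv2.boxPoints(rc); print(rc)
def plane(yaw,p0):
    R=(Ro.from_euler('z',yaw,degrees=True)*Ro.from_euler('y',-25,degrees=True)).as_matrix()
    d=ray(c,b); n=R[:,2]; return c['e']+d*(((p0-c['e'])@n)/(d@n))[:,None],R
p0=onz(c,[rc[0]],0.124)[0]; P,R=plane(20.3,p0)
print(p0,P.round(4).tolist(),((P-p0)@R).round(4).tolist())
e=P[1]-P[0],P[2]-P[1]
print([ (np.linalg.norm(x).round(4),np.degrees(np.arctan2(x[1],x[0])).round(1)) for x in e])
# amber lips centroid
m=cv2.inRange(hsv,(14,120,80),(22,230,230))
for y0,y1 in [(140,175),(225,250)]:
    ys,xs=np.nonzero(m[y0:y1,300:335]); print(len(xs),xs.mean()+300,ys.mean()+y0,xs.min()+300,xs.max()+300,ys.min()+y0,ys.max()+y0)
E
```

```text
[ 12 198 151] [ 17 160 148]
((315.9999694824219, 201.99998474121094), (21.999996185302734, 61.99999237060547), 0.0)
[0.60219714 0.13282953 0.124     ] [[0.602, 0.1703, 0.13], [0.6258, 0.1034, 0.1296], [0.6024, 0.0962, 0.1182], [0.5765, 0.1648, 0.1179]] [[0.0141, 0.0352, -0.0], [0.0132, -0.0358, -0.0], [-0.0138, -0.0345, -0.0], [-0.0144, 0.0389, -0.0]]
[(np.float64(0.071), np.float64(-70.4)), (np.float64(0.027), np.float64(-162.8))]
580 319.3379310344828 156.80862068965519 300 334 140 174
365 319.06301369863013 239.76438356164383 300 334 229 249
```

Emit:
drive_tool(rows=[{"fingers": 1,"x": 0.055,"y": 0.03,"z": 0.03,"spin": 0.05},{"fingers": 1,"x": 0.106,"y": 0.06,"z": 0.06,"spin": 0.105},{"fingers": 1,"x": 0.16,"y": 0.09,"z": 0.09,"spin": 0.105},{"fingers": 1,"x": 0.213,"y": 0.121,"z": 0.12,"spin": 0.105},{"fingers": 1,"x": 0.213,"y": 0.121,"z": 0.16,"spin": 0.105},{"fingers": 1,"x": 0.213,"y": 0.121,"z": 0.16,"spin": 0.105}])

```text
time_s: 2.2
tcp_pos: [0.5577, -0.108, 0.1968]
eef_rot: [179.6, 0.1, -75.9]
contact_force: [0.3, 0.8, 1.0]
gripper_width: 0.0878
gripper_force: 0.0
```

```bash
cat > blk.py <<'E'
from h import *
def run(name):
    s=sensors.get_state(); c=cap('wrist'); im=c['pixels']; save(name,c)
    m=(im.max(2)<80).astype(np.uint8); m[300:]=0
    m=cv2.morphologyEx(m,cv2.MORPH_OPEN,np.ones((5,5)))
    best=None
    for q in cv2.findContours(m,0,1)[0]:
        rc=cv2.minAreaRect(q); b=cv2.boxPoints(rc); P=onz(c,b,0.025)
        e=sorted([P[1]-P[0],P[2]-P[1]],key=np.linalg.norm); L=[np.linalg.norm(x) for x in e]
        if cv2.contourArea(q)<800: continue
        t=Ro.from_euler('xyz',s['eef_rot'],degrees=True).as_matrix()
        a=np.degrees(np.arctan2(e[1][1],e[1][0]))
        print(np.round(rc[0],1),P.mean(0).round(4),np.round(L,4),a.round(1),'tool shift',(t.T@(P.mean(0)-s['tcp_pos'])).round(4))
    print(s['tcp_pos'],s['eef_rot'])
E
python3 -c "import blk; blk.run('w2.png')"
```

```text
[ 84. 287.] [0.7747 0.0239 0.025 ] [0.0275 0.1522] -165.6 tool shift [-0.0749 -0.2439  0.1702]
[580. 265.] [ 0.2767 -0.1234  0.025 ] [0.0812 0.1266] -166.0 tool shift [-0.0532  0.2749  0.1739]
[312.5 209.5] [ 0.5619 -0.1126  0.025 ] [0.0267 0.0753] 104.6 tool shift [ 0.0058 -0.0042  0.1718]
[601.  77.] [ 0.3398 -0.2919  0.025 ] [0.0693 0.1248] 117.8 tool shift [0.1256 0.2547 0.1735]
[ 0.55765086 -0.10803335  0.19681167] [ 1.79582795e+02  9.62456769e-02 -7.59137430e+01]
```

Emit:
drive_tool(newtons=20, rows=[{"fingers": 0.3,"x": 0.006,"y": -0.004,"z": 0.06,"spin": -0.007},{"fingers": 0.0,"x": 0.006,"y": -0.004,"z": 0.12,"spin": -0.007},{"fingers": 0.0,"x": 0.006,"y": -0.004,"z": 0.166,"spin": -0.007},{"fingers": 0.0,"x": 0.006,"y": -0.004,"z": 0.166,"spin": -0.007},{"fingers": -0.8,"x": 0.006,"y": -0.004,"z": 0.166,"spin": -0.007},{"fingers": -0.8,"x": 0.006,"y": -0.004,"z": 0.166,"spin": -0.007},{"fingers": -0.8,"x": 0.006,"y": -0.004,"z": 0.166,"spin": -0.007},{"fingers": -0.8,"x": 0.006,"y": -0.004,"z": 0.166,"spin": -0.007}])

```text
time_s: 3.25
tcp_pos: [0.5672, -0.1111, 0.0368]
eef_rot: [-179.8, -0.0, -75.3]
contact_force: [-2.3, 2.4, 8.3]
gripper_width: 0.0275
gripper_force: 20.0
```

Emit:
drive_tool(rows=[{"fingers": -0.8,"x": 0,"y": 0,"z": -0.05,"spin": 0},{"fingers": -0.8,"x": 0,"y": 0,"z": -0.1,"spin": 0},{"fingers": -0.8,"x": -0.03,"y": -0.01,"z": -0.15,"spin": 0},{"fingers": -0.8,"x": -0.08,"y": -0.03,"z": -0.2,"spin": -0.05},{"fingers": -0.8,"x": -0.13,"y": -0.05,"z": -0.2,"spin": -0.096},{"fingers": -0.8,"x": -0.18,"y": -0.07,"z": -0.2,"spin": -0.096},{"fingers": -0.8,"x": -0.21,"y": -0.085,"z": -0.2,"spin": -0.096},{"fingers": -0.8,"x": -0.227,"y": -0.09,"z": -0.2,"spin": -0.096},{"fingers": -0.8,"x": -0.227,"y": -0.09,"z": -0.2,"spin": -0.096}])

```text
time_s: 4.38
tcp_pos: [0.5954, 0.1318, 0.2349]
eef_rot: [-180.0, 0.0, -69.8]
contact_force: [-0.3, -0.2, -0.8]
gripper_width: 0.0277
gripper_force: 20.0
```

```bash
python3 - <<'E'
from h import *
s=sensors.get_state(); print(s['tcp_pos'],s['eef_rot'],s['gripper_width'],s['contact_force'])
c=cap('wrist'); np.save('w3.npy',c,allow_pickle=True); save('w3.png',c,(140,80,500,400),2)
print(proj(c,s['tcp_pos']))
E
```

```text
[0.59539919 0.13182532 0.23489723] [-1.79978238e+02  1.14256724e-02 -6.97630597e+01] 0.027668628522968974 [-0.33145213 -0.18906062 -0.78862943]
[[316.62876702 306.22543188]]
```

View pics/w3.png

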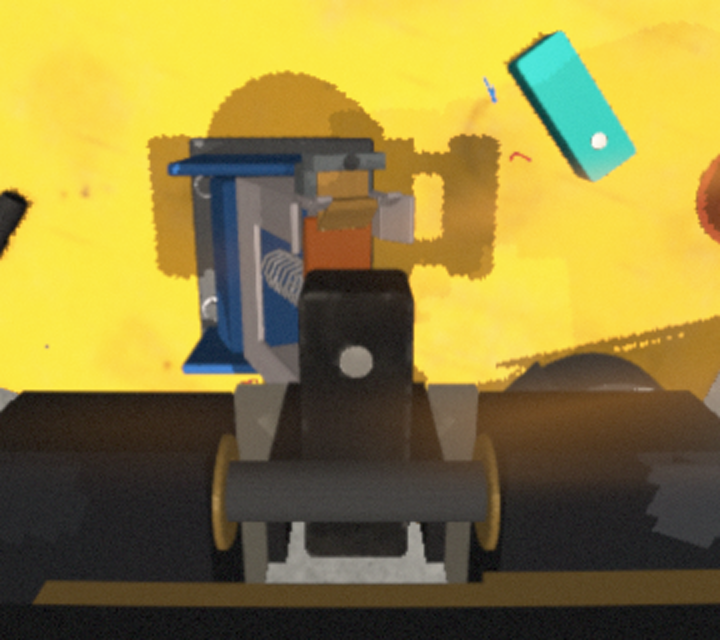

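The block is held square across its 28 mm sides. The +x end shows its top edge at about crop row 297 and its bottom edge at about row 272, and the far end is at about row 555. I'll work out the centring.

```bash
python3 - <<'E'
from h import *
c=np.load('w3.npy',allow_pickle=True).item()
s=sensors.get_state(); t=Ro.from_euler('xyz',s['eef_rot'],degrees=True).as_matrix()
zt=s['tcp_pos'][2]-0.0118; zb=zt-.025
for row,z in [(272,zb),(297,zt),(555,zt)]:
    P=onz(c,[(140+357/2,80+row/2)],z)[0]; print(row,((P-s['tcp_pos'])@t).round(4))
# visible upper lip: seen inner edge row & orange
for u,v in [(339,196),(339,222),(345,160)]:
    P=onz(c,[(140+u/2,80+v/2)],.128)[0]; print(u,v,((P-s['tcp_pos'])@t).round(4))
mag=np.array([.602,.1333,.125]); print('mag',((mag-s['tcp_pos'])@t).round(4))
E
```

```text
272 [0.0334 0.0006 0.0368]
297 [0.0336 0.0005 0.0118]
555 [-0.0383  0.0006  0.0118]
339 196 [ 0.0447 -0.0058  0.1068]
339 222 [ 0.0351 -0.0059  0.1068]
345 160 [ 0.0577 -0.0036  0.1068]
mag [ 1.000e-04 -7.100e-03  1.098e-01]
```

Emit:
drive_tool(rows=[{"fingers": -0.8,"x": 0.004,"y": -0.001,"z": 0.03,"spin": 0},{"fingers": -0.8,"x": 0.004,"y": -0.001,"z": 0.05,"spin": 0},{"fingers": -0.8,"x": 0.004,"y": -0.001,"z": 0.058,"spin": 0},{"fingers": -0.8,"x": 0.004,"y": -0.001,"z": 0.062,"spin": 0},{"fingers": -0.8,"x": 0.004,"y": -0.001,"z": 0.062,"spin": 0}])

```text
time_s: 5.05
tcp_pos: [0.5983, 0.1276, 0.1733]
eef_rot: [-179.9, 0.0, -69.8]
contact_force: [0.2, 0.1, -1.1]
gripper_width: 0.0276
gripper_force: 20.0
```

```bash
python3 - <<'E'
from h import *
c=cap('wrist'); save('w4.png',c,(140,80,500,400),2)
c=cap('scene'); save('s4.png',c,(220,120,360,230),5)
E
```

```text
(no output)
```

View pics/s4.png

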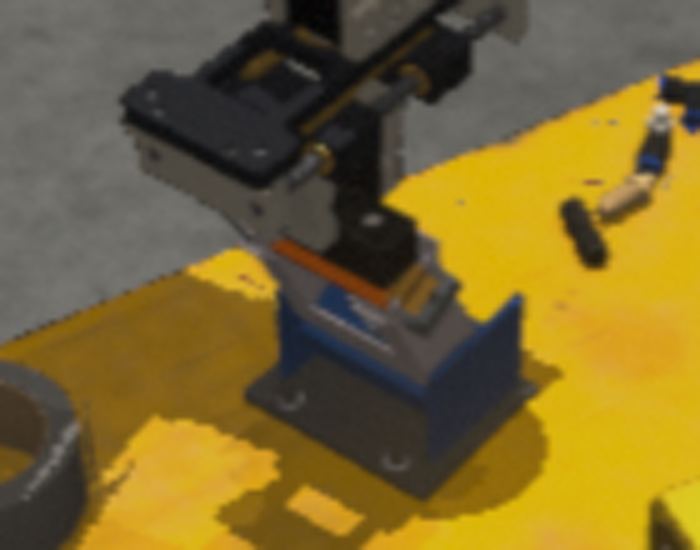

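The block hovers over the mouth with its end by the brass -y lip at (430,290), and the reading shows no contact. I'll release gently.

Emit:
drive_tool(rows=[{"fingers": -0.25,"x": 0,"y": 0,"z": 0,"spin": 0},{"fingers": -0.15,"x": 0,"y": 0,"z": 0,"spin": 0},{"fingers": -0.1,"x": 0,"y": 0,"z": 0,"spin": 0},{"fingers": 0.0,"x": 0,"y": 0,"z": 0,"spin": 0},{"fingers": 0.05,"x": 0,"y": 0,"z": 0,"spin": 0},{"fingers": 0.1,"x": 0,"y": 0,"z": -0.03,"spin": 0},{"fingers": 0.1,"x": 0,"y": 0,"z": -0.08,"spin": 0},{"fingers": 0.1,"x": 0,"y": 0,"z": -0.08,"spin": 0}])

```text
time_s: 6.15
tcp_pos: [0.6001, 0.1283, 0.2572]
eef_rot: [-179.5, -0.0, -69.8]
contact_force: [0.7, -0.7, -0.5]
gripper_width: 0.0483
gripper_force: 0.0
```

```bash
python3 - <<'E'
from h import *
c=cap('wrist'); np.save('w5.npy',c,allow_pickle=True); a=c['pixels'][100:320,180:460]
d=cap('scene'); b=d['pixels'][120:230,235:345]
o=np.hstack([cv2.resize(a,(500,393),interpolation=2),cv2.resize(b,(300,300),interpolation=2)[:393] if 0 else np.vstack([cv2.resize(b,(300,300),interpolation=2),np.zeros((93,300,3),np.uint8)])])
cv2.imwrite('pics/w5.png',o[:,:,::-1])
E
```

```text
(no output)
```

View pics/w5.png

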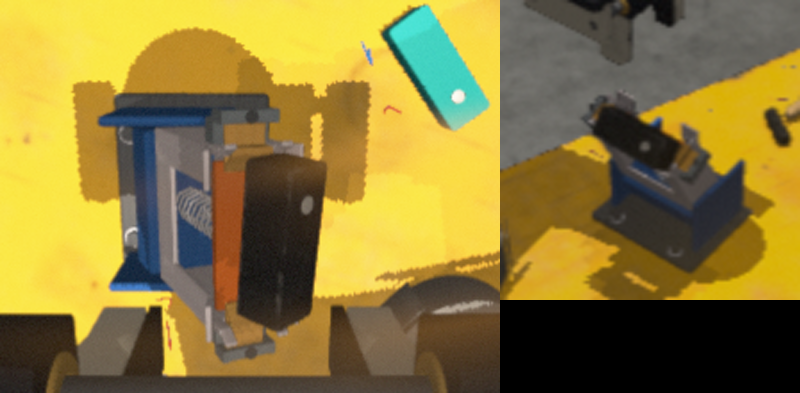

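The block over-rolled toward the robot, about 48° instead of 25°, and leans on the near guide. Its highest edge is the line at crop x≈283, with the mouth's far side at 213–240. It can be rolled back by pressing that high edge down and away with closed fingertips. I'll locate the edge.

```bash
python3 - <<'E'
from h import *
c=np.load('w5.npy',allow_pickle=True).item()
R=(Ro.from_euler('z',20.2,degrees=True)*Ro.from_euler('y',-25,degrees=True)).as_matrix(); o=np.array([.602,.1333,.125])
h=np.array([np.cos(np.radians(20.2)),np.sin(np.radians(20.2)),0]); y=R[:,1]
for n,u,v,z in [('hi_a',292,160,.165),('hi_b',277,320,.165),('left_a',245,155,.15),('left_b',240,315,.15),('right_a',326,165,.145),('right_b',312,320,.145)]:
    P=onz(c,[(180+u*.56,100+v*.56)],z)[0]-o; print(n,'h',(P@h*1e3).round(1),'y',(P@y*1e3).round(1),'up',P[2]*1e3)
E
```

```text
hi_a h -21.4 y -43.4 up 40.00000000000001
hi_b h -16.6 y 24.7 up 40.00000000000001
left_a h -3.0 y -43.0 up 24.999999999999993
left_b h -0.7 y 29.2 up 24.999999999999993
right_a h -37.3 y -38.0 up 20.000000000000018
right_b h -33.7 y 33.9 up 20.000000000000018
```

Emit:
drive_tool(rows=[{"fingers": -1,"x": 0,"y": 0,"z": -0.01,"spin": 0.17},{"fingers": -1,"x": 0,"y": 0,"z": -0.01,"spin": 0.35},{"fingers": -1,"x": 0,"y": 0,"z": -0.01,"spin": 0.52},{"fingers": -1,"x": 0,"y": 0,"z": -0.01,"spin": 0.7},{"fingers": -1,"x": 0,"y": 0,"z": -0.01,"spin": 0.87},{"fingers": -1,"x": 0,"y": 0,"z": -0.01,"spin": 1.05},{"fingers": -1,"x": 0,"y": 0,"z": -0.01,"spin": 1.22},{"fingers": -1,"x": 0,"y": 0,"z": -0.01,"spin": 1.4},{"fingers": -1,"x": 0,"y": 0,"z": -0.01,"spin": 1.571},{"fingers": -1,"x": 0,"y": 0,"z": -0.01,"spin": 1.571}])

```text
time_s: 7.5
tcp_pos: [0.5974, 0.1275, 0.2612]
eef_rot: [-180.0, -0.1, -159.8]
contact_force: [0.3, 0.4, -0.5]
gripper_width: 0.0004
gripper_force: 0.0
```

Emit:
drive_tool(rows=[{"fingers": -1,"x": 0.045,"y": 0.002,"z": 0.03,"spin": 0},{"fingers": -1,"x": 0.045,"y": 0.002,"z": 0.083,"spin": 0},{"fingers": -1,"x": 0.045,"y": 0.002,"z": 0.083,"spin": 0},{"fingers": -1,"x": 0.038,"y": 0.002,"z": 0.083,"spin": 0},{"fingers": -1,"x": 0.032,"y": 0.002,"z": 0.083,"spin": 0},{"fingers": -1,"x": 0.027,"y": 0.002,"z": 0.084,"spin": 0},{"fingers": -1,"x": 0.022,"y": 0.002,"z": 0.085,"spin": 0},{"fingers": -1,"x": 0.017,"y": 0.002,"z": 0.086,"spin": 0},{"fingers": -1,"x": 0.013,"y": 0.002,"z": 0.086,"spin": 0},{"fingers": -1,"x": 0.013,"y": 0.002,"z": 0.086,"spin": 0}])

```text
time_s: 8.75
tcp_pos: [0.5854, 0.1251, 0.1767]
eef_rot: [-180.0, 0.0, -159.8]
contact_force: [1.1, -1.0, 3.5]
gripper_width: 0.0003
gripper_force: 1.0
```

```bash
python3 - <<'E'
from h import *
c=cap('wrist'); np.save('w6.npy',c,allow_pickle=True); a=c['pixels'][80:400,140:500]
d=cap('scene'); b=d['pixels'][120:230,235:345]
o=np.hstack([cv2.resize(a,(450,400),interpolation=2),np.vstack([cv2.resize(b,(350,350),interpolation=2),np.zeros((50,350,3),np.uint8)])])
cv2.imwrite('pics/w6.png',o[:,:,::-1])
E
```

```text
(no output)
```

View pics/w6.png

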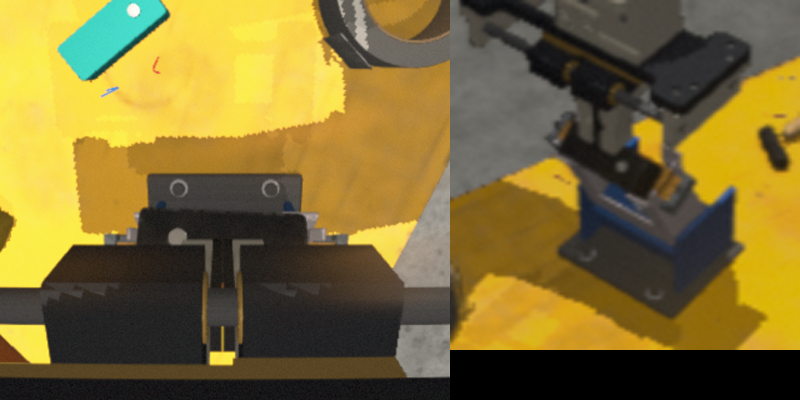

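The block now lies parallel in the mouth between both lips (scene crop (615,155); wrist crop x 135–308). I'll push along the well, with the fingertip edge near mid-width.

Emit:
drive_tool(rows=[{"fingers": -1,"x": 0.003,"y": 0.001,"z": -0.001,"spin": 0},{"fingers": -1,"x": 0.003,"y": 0.001,"z": 0.002,"spin": 0},{"fingers": -1,"x": 0.001,"y": 0.001,"z": 0.006,"spin": 0},{"fingers": -1,"x": -0.001,"y": 0.001,"z": 0.011,"spin": 0},{"fingers": -1,"x": -0.003,"y": 0.001,"z": 0.015,"spin": 0},{"fingers": -1,"x": -0.005,"y": 0.001,"z": 0.02,"spin": 0},{"fingers": -1,"x": -0.007,"y": 0.001,"z": 0.024,"spin": 0},{"fingers": -1,"x": -0.009,"y": 0.001,"z": 0.029,"spin": 0},{"fingers": -1,"x": -0.011,"y": 0.001,"z": 0.033,"spin": 0},{"fingers": -1,"x": -0.0125,"y": 0.001,"z": 0.036,"spin": 0}])

```text
time_s: 10.1
tcp_pos: [0.5976, 0.1309, 0.1415]
eef_rot: [-180.0, 0.2, -159.8]
contact_force: [0.1, 2.0, 5.7]
gripper_width: 0.0003
gripper_force: 2.2
```

Emit:
drive_tool(rows=[{"fingers": -1,"x": -0.001,"y": 0,"z": 0.002,"spin": 0},{"fingers": -1,"x": -0.002,"y": 0,"z": 0.004,"spin": 0},{"fingers": -1,"x": -0.002,"y": 0,"z": 0.004,"spin": 0}])

```text
time_s: 10.48
tcp_pos: [0.5992, 0.1315, 0.1373]
eef_rot: [180.0, 0.1, -159.8]
contact_force: [0.4, 0.8, 3.2]
gripper_width: 0.0003
gripper_force: 1.6
```

Emit:
drive_tool(rows=[{"fingers": -1,"x": 0.004,"y": 0,"z": -0.01,"spin": 0},{"fingers": -1,"x": 0.012,"y": 0,"z": -0.028,"spin": 0},{"fingers": -1,"x": 0.02,"y": 0,"z": -0.07,"spin": 0},{"fingers": -1,"x": 0.02,"y": 0,"z": -0.12,"spin": 0},{"fingers": -1,"x": 0.02,"y": 0,"z": -0.12,"spin": 0}])

```text
time_s: 11.1
tcp_pos: [0.5808, 0.1244, 0.2624]
eef_rot: [180.0, 0.5, -159.8]
contact_force: [1.0, 0.2, -0.3]
gripper_width: 0.0006
gripper_force: 0.0
```

```bash
python3 - <<'E'
from h import *
c=cap('wrist'); np.save('w7.npy',c,allow_pickle=True); a=c['pixels'][80:320,180:450]
d=cap('scene'); b=d['pixels'][120:230,235:345]
o=np.hstack([cv2.resize(a,(450,400),interpolation=2),np.vstack([cv2.resize(b,(350,350),interpolation=2),np.zeros((50,350,3),np.uint8)])])
cv2.imwrite('pics/w7.png',o[:,:,::-1])
E
```

```text
(no output)
```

View pics/w7.png

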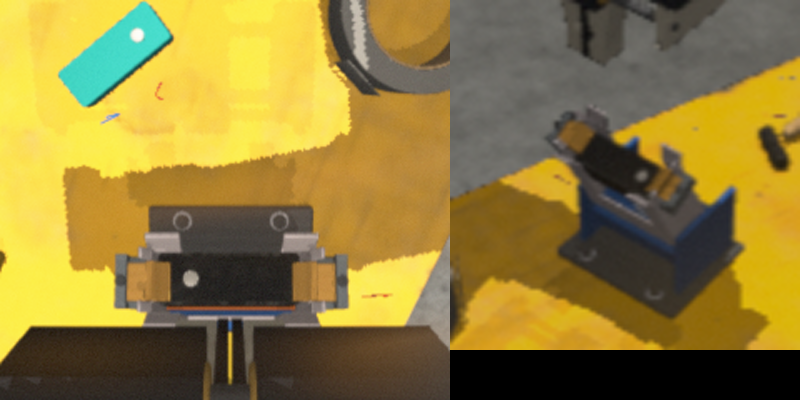

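Block A is held: both amber lips sit over its ends (wrist crop x 128–170 and 292–335), and the force dropped as they snapped. Next is block B.

Emit:
drive_tool(rows=[{"fingers": -1,"x": 0.03,"y": -0.02,"z": 0,"spin": -0.17},{"fingers": 0,"x": 0.06,"y": -0.05,"z": 0,"spin": -0.34},{"fingers": 0.5,"x": 0.09,"y": -0.08,"z": 0,"spin": -0.51},{"fingers": 1,"x": 0.12,"y": -0.11,"z": 0,"spin": -0.68},{"fingers": 1,"x": 0.15,"y": -0.14,"z": 0.01,"spin": -0.85},{"fingers": 1,"x": 0.18,"y": -0.165,"z": 0.03,"spin": -1.02},{"fingers": 1,"x": 0.21,"y": -0.19,"z": 0.05,"spin": -1.19},{"fingers": 1,"x": 0.238,"y": -0.211,"z": 0.062,"spin": -1.36},{"fingers": 1,"x": 0.238,"y": -0.211,"z": 0.062,"spin": -1.53},{"fingers": 1,"x": 0.238,"y": -0.211,"z": 0.062,"spin": -1.555}])

```text
time_s: 12.45
tcp_pos: [0.4277, -0.1563, 0.1938]
eef_rot: [179.9, 0.0, -70.8]
contact_force: [0.8, -0.0, 0.3]
gripper_width: 0.0844
gripper_force: 0.0
```

Emit:
drive_tool(rows=[{"fingers": 1,"x": 0,"y": 0,"z": 0,"spin": 0},{"fingers": 1,"x": 0,"y": 0,"z": 0,"spin": 0}])

```text
time_s: 12.7
tcp_pos: [0.4289, -0.1557, 0.1945]
eef_rot: [180.0, 0.0, -70.8]
contact_force: [0.1, 0.3, -0.1]
gripper_width: 0.0877
gripper_force: 0.0
```

```bash
python3 -c "import blk; blk.run('w8.png')"
```

```text
[ 84. 287.] [ 0.6344 -0.0052  0.025 ] [0.0274 0.1527] -160.4 tool shift [-0.0746 -0.2435  0.1695]
[620.5 243.5] [ 0.1285 -0.2299  0.025 ] [0.0391 0.0864] 125.5 tool shift [-0.0285  0.3081  0.1695]
[318.5 225.5] [ 0.4246 -0.1479  0.025 ] [0.0253 0.0488] 109.9 tool shift [-0.0087  0.0015  0.1695]
[496.5 246.5] [ 0.2462 -0.1846  0.025 ] [0.1176 0.2449] -160.5 tool shift [-0.0326  0.182   0.1695]
[581.5  99. ] [ 0.2375 -0.3316  0.025 ] [0.1014 0.1752] 123.1 tool shift [0.1034 0.2386 0.1695]
[ 0.42889384 -0.15565583  0.19450745] [ 1.79992929e+02  6.13512110e-03 -7.08358105e+01]
```

Emit:
drive_tool(newtons=20, rows=[{"fingers": 0.3,"x": 0.002,"y": 0.0015,"z": 0.06,"spin": -0.012},{"fingers": 0.0,"x": 0.002,"y": 0.0015,"z": 0.12,"spin": -0.012},{"fingers": 0.0,"x": 0.002,"y": 0.0015,"z": 0.159,"spin": -0.012},{"fingers": 0.0,"x": 0.002,"y": 0.0015,"z": 0.159,"spin": -0.012},{"fingers": -0.8,"x": 0.002,"y": 0.0015,"z": 0.159,"spin": -0.012},{"fingers": -0.8,"x": 0.002,"y": 0.0015,"z": 0.159,"spin": -0.012},{"fingers": -0.8,"x": 0.002,"y": 0.0015,"z": 0.159,"spin": -0.012},{"fingers": -0.8,"x": 0.002,"y": 0.0015,"z": 0.159,"spin": -0.012}])

```text
time_s: 13.75
tcp_pos: [0.4293, -0.1583, 0.0371]
eef_rot: [-179.8, -0.1, -70.0]
contact_force: [-1.7, 1.4, 8.1]
gripper_width: 0.0274
gripper_force: 20.0
```

Emit:
drive_tool(rows=[{"fingers": -0.8,"x": 0,"y": 0,"z": -0.05,"spin": 0},{"fingers": -0.8,"x": 0,"y": 0,"z": -0.1,"spin": 0},{"fingers": -0.8,"x": -0.02,"y": -0.025,"z": -0.15,"spin": 0},{"fingers": -0.8,"x": -0.055,"y": -0.065,"z": -0.18,"spin": 0},{"fingers": -0.8,"x": -0.09,"y": -0.108,"z": -0.2,"spin": 0},{"fingers": -0.8,"x": -0.125,"y": -0.15,"z": -0.2,"spin": 0},{"fingers": -0.8,"x": -0.16,"y": -0.193,"z": -0.2,"spin": 0},{"fingers": -0.8,"x": -0.19,"y": -0.23,"z": -0.2,"spin": 0},{"fingers": -0.8,"x": -0.215,"y": -0.259,"z": -0.2,"spin": 0},{"fingers": -0.8,"x": -0.215,"y": -0.259,"z": -0.2,"spin": 0}])

```text
time_s: 15.0
tcp_pos: [0.5988, 0.1341, 0.2353]
eef_rot: [180.0, 0.0, -70.0]
contact_force: [-0.1, -0.7, -1.1]
gripper_width: 0.0278
gripper_force: 20.0
```

```bash
python3 - <<'E'
from h import *
s=sensors.get_state(); c=cap('wrist'); save('w9.png',c); t=Ro.from_euler('xyz',s['eef_rot'],degrees=True).as_matrix()
c7=np.load('w3.npy',allow_pickle=True).item()
# end edges along the block's mid column: brightness profile of both views
for k,cc in (('A',c7),('B',c)):
    g=cc['pixels'][200:380,300:306].max(2).mean(1); print(k,g[8:36:1].astype(int).tolist(), g[148:176].astype(int).tolist())
P=(np.array([.602,.1333,.125])-s['tcp_pos'])@t; print(s['tcp_pos'],s['eef_rot'],P)
E
```

```text
A [157, 156, 157, 157, 154, 140, 99, 47, 34, 33, 31, 31, 30, 27, 29, 28, 31, 39, 52, 61, 58, 54, 48, 45, 43, 43, 43, 43] [39, 43, 43, 43, 45, 45, 43, 45, 44, 53, 91, 146, 152, 150, 152, 154, 154, 151, 151, 153, 152, 149, 141, 113, 81, 87, 87, 88]
B [57, 53, 48, 47, 41, 39, 36, 36, 34, 33, 32, 32, 33, 40, 53, 64, 62, 56, 49, 44, 43, 44, 44, 43, 41, 41, 40, 42] [46, 44, 46, 44, 46, 45, 51, 82, 141, 149, 148, 150, 149, 149, 152, 155, 155, 151, 150, 151, 149, 145, 139, 114, 83, 86, 88, 88]
[0.598777   0.13412936 0.23530422] [ 1.79993750e+02  1.27764297e-02 -6.99510931e+01] [ 0.00190862 -0.0027554   0.1103035 ]
```

Emit:
drive_tool(rows=[{"fingers": -0.8,"x": 0.002,"y": 0,"z": 0.03,"spin": 0},{"fingers": -0.8,"x": 0.002,"y": 0,"z": 0.05,"spin": 0},{"fingers": -0.8,"x": 0.002,"y": 0,"z": 0.058,"spin": 0},{"fingers": -0.8,"x": 0.002,"y": 0,"z": 0.062,"spin": 0},{"fingers": -0.8,"x": 0.002,"y": 0,"z": 0.064,"spin": 0},{"fingers": -0.8,"x": 0.002,"y": 0,"z": 0.064,"spin": 0}])

```text
time_s: 15.8
tcp_pos: [0.5994, 0.1305, 0.1726]
eef_rot: [-179.9, 0.0, -70.0]
contact_force: [-0.2, 1.1, 0.6]
gripper_width: 0.0277
gripper_force: 20.0
```

Emit:
drive_tool(rows=[{"fingers": -0.8,"x": 0,"y": 0,"z": 0.002,"spin": 0},{"fingers": -0.8,"x": 0,"y": 0,"z": 0.003,"spin": 0},{"fingers": -0.8,"x": 0,"y": 0,"z": 0.003,"spin": 0},{"fingers": -0.3,"x": 0,"y": 0,"z": 0.003,"spin": 0},{"fingers": -0.22,"x": 0,"y": 0,"z": 0.003,"spin": 0},{"fingers": -0.18,"x": 0,"y": 0,"z": 0.003,"spin": 0},{"fingers": -0.15,"x": 0,"y": 0,"z": 0.003,"spin": 0},{"fingers": -0.12,"x": 0,"y": 0,"z": 0.003,"spin": 0},{"fingers": -0.12,"x": 0,"y": 0,"z": 0.003,"spin": 0}])

```text
time_s: 16.92
tcp_pos: [0.599, 0.1302, 0.1687]
eef_rot: [-180.0, -0.0, -70.1]
contact_force: [-0.0, 0.2, -0.8]
gripper_width: 0.0389
gripper_force: 0.1
```

```bash
python3 - <<'E'
from h import *
c=cap('wrist'); a=c['pixels'][130:390,180:450]
d=cap('scene'); b=d['pixels'][120:230,235:345]
o=np.hstack([cv2.resize(a,(415,400),interpolation=2),np.vstack([cv2.resize(b,(380,380),interpolation=2),np.zeros((20,380,3),np.uint8)])])
cv2.imwrite('pics/w10.png',o[:,:,::-1])
E
```

Emit:
drive_tool(rows=[{"fingers": -0.05,"x": 0,"y": 0,"z": 0,"spin": 0},{"fingers": 0.05,"x": 0,"y": 0,"z": 0,"spin": 0},{"fingers": 0.1,"x": 0,"y": 0,"z": -0.03,"spin": 0},{"fingers": 0.1,"x": 0,"y": 0,"z": -0.085,"spin": 0},{"fingers": 0.1,"x": 0,"y": 0,"z": -0.085,"spin": 0}])

```text
time_s: 17.65
tcp_pos: [0.6012, 0.1309, 0.2587]
eef_rot: [-179.5, 0.0, -70.0]
contact_force: [0.6, 0.6, -0.6]
gripper_width: 0.0479
gripper_force: 0.0
```

```bash
python3 - <<'E'
from h import *
c=cap('wrist'); np.save('w11.npy',c,allow_pickle=True)
d=cap('scene'); np.save('s11.npy',d,allow_pickle=True)
print(sensors.get_state()['tcp_pos'])
R=(Ro.from_euler('z',20.2,degrees=True)*Ro.from_euler('y',-25,degrees=True)).as_matrix(); o=np.array([.602,.1333,.125])
h=np.array([np.cos(np.radians(20.2)),np.sin(np.radians(20.2)),0])
for n in ['w5','w11']:
    c=np.load(n+'.npy',allow_pickle=True).item()
    m=(c['pixels'].max(2)<70).astype(np.uint8); w=np.zeros_like(m); w[140:300,295:375]=1; m=cv2.morphologyEx(m*w,cv2.MORPH_OPEN,np.ones((5,5)))
    q=max(cv2.findContours(m,0,1)[0],key=cv2.contourArea); rc=cv2.minAreaRect(q); print(n,rc)
    b=cv2.boxPoints(rc); P=onz(c,b,.15)-o; print(np.c_[P@h,P@R[:,1]].round(4).tolist())
    for v in (215,225,235): print(c['pixels'][v,290:380:2].max(1).tolist())
E
```

```text
[0.59899919 0.13036529 0.25422758]
w5 ((334.9479675292969, 241.99453735351562), (42.711395263671875, 80.816650390625), 6.009006023406982)
[[0.0033, 0.0323], [-0.0035, -0.0333], [-0.0354, -0.03], [-0.031, 0.0362]]
[103, 106, 131, 99, 113, 124, 155, 154, 155, 155, 152, 155, 154, 85, 41, 38, 40, 43, 37, 36, 41, 42, 36, 43, 47, 46, 50, 50, 44, 75, 123, 121, 112, 54, 53, 125, 250, 251, 250, 250, 250, 249, 250, 249, 250]
[115, 120, 100, 111, 87, 121, 154, 155, 156, 154, 157, 157, 149, 56, 38, 35, 38, 39, 33, 32, 40, 41, 32, 41, 42, 47, 43, 43, 44, 45, 45, 45, 45, 48, 57, 243, 248, 248, 249, 250, 250, 250, 250, 250, 250]
[96, 98, 99, 98, 78, 118, 156, 154, 159, 156, 154, 154, 130, 41, 28, 37, 28, 31, 34, 30, 34, 37, 31, 34, 39, 38, 39, 34, 37, 32, 37, 38, 41, 42, 139, 251, 250, 251, 251, 251, 250, 250, 251, 251, 251]
w11 ((328.0, 238.5), (87.0, 64.0), 90.0)
[[0.0149, -0.0345], [-0.0331, -0.0344], [-0.0354, 0.0369], [0.0165, 0.0369]]
[122, 108, 145, 52, 39, 36, 38, 40, 45, 45, 41, 47, 44, 38, 57, 38, 43, 36, 41, 43, 41, 40, 37, 42, 44, 39, 51, 48, 50, 48, 87, 125, 120, 64, 53, 54, 219, 251, 251, 251, 251, 251, 251, 251, 251]
[95, 97, 150, 63, 33, 31, 25, 36, 51, 39, 33, 36, 36, 33, 46, 32, 37, 32, 35, 35, 36, 35, 37, 39, 40, 42, 45, 47, 39, 46, 42, 45, 51, 52, 47, 57, 245, 249, 249, 251, 251, 251, 251, 251, 251]
[98, 79, 149, 74, 28, 27, 24, 31, 33, 38, 28, 31, 29, 34, 45, 31, 36, 30, 31, 34, 32, 38, 30, 35, 30, 39, 47, 29, 36, 36, 33, 40, 38, 42, 33, 89, 249, 251, 251, 251, 251, 251, 251, 251, 251]
```

The outline's near edge is at h≈-35 mm, the same as last time, so it over-rolled again. I'll repeat the recovery that worked.

Emit:
drive_tool(rows=[{"fingers": -1,"x": 0,"y": 0,"z": -0.005,"spin": 0.17},{"fingers": -1,"x": 0,"y": 0,"z": -0.005,"spin": 0.35},{"fingers": -1,"x": 0,"y": 0,"z": -0.005,"spin": 0.52},{"fingers": -1,"x": 0,"y": 0,"z": -0.005,"spin": 0.7},{"fingers": -1,"x": 0,"y": 0,"z": -0.005,"spin": 0.87},{"fingers": -1,"x": 0,"y": 0,"z": -0.005,"spin": 1.05},{"fingers": -1,"x": 0,"y": 0,"z": -0.005,"spin": 1.22},{"fingers": -1,"x": 0,"y": 0,"z": -0.005,"spin": 1.4},{"fingers": -1,"x": 0,"y": 0,"z": -0.005,"spin": 1.574},{"fingers": -1,"x": 0,"y": 0,"z": -0.005,"spin": 1.574}])

```text
time_s: 19.0
tcp_pos: [0.5984, 0.13, 0.2573]
eef_rot: [-180.0, -0.1, -160.2]
contact_force: [0.7, 0.2, -0.6]
gripper_width: 0.0007
gripper_force: 0.0
```

Emit:
drive_tool(rows=[{"fingers": -1,"x": 0.047,"y": 0.001,"z": 0.03,"spin": 0},{"fingers": -1,"x": 0.047,"y": 0.001,"z": 0.079,"spin": 0},{"fingers": -1,"x": 0.047,"y": 0.001,"z": 0.079,"spin": 0},{"fingers": -1,"x": 0.04,"y": 0.001,"z": 0.079,"spin": 0},{"fingers": -1,"x": 0.034,"y": 0.001,"z": 0.079,"spin": 0},{"fingers": -1,"x": 0.029,"y": 0.001,"z": 0.08,"spin": 0},{"fingers": -1,"x": 0.024,"y": 0.001,"z": 0.081,"spin": 0},{"fingers": -1,"x": 0.019,"y": 0.001,"z": 0.082,"spin": 0},{"fingers": -1,"x": 0.015,"y": 0.001,"z": 0.082,"spin": 0},{"fingers": -1,"x": 0.015,"y": 0.001,"z": 0.082,"spin": 0}])

```text
time_s: 20.25
tcp_pos: [0.5848, 0.1262, 0.1767]
eef_rot: [-180.0, 0.0, -160.2]
contact_force: [-0.7, 1.0, 2.7]
gripper_width: 0.0004
gripper_force: 1.0
```

```bash
python3 - <<'E'
from h import *
c=cap('wrist'); c6=np.load('w6.npy',allow_pickle=True).item()
for k,x in (('A',c6),('B',c)):
    m=(x['pixels'].max(2)<70).astype(np.uint8); w=np.zeros_like(m); w[238:272,240:400]=1; m=cv2.morphologyEx(m*w,cv2.MORPH_OPEN,np.ones((5,5)))
    q=max(cv2.findContours(m,0,1)[0],key=cv2.contourArea); print(k,cv2.boundingRect(q),cv2.minAreaRect(q)[2])
    for u in (275,300,345,370): print(u,x['pixels'][230:280:2,u].max(1).tolist())
E
```

```text
A (250, 238, 136, 34) 90.0
275 [75, 73, 65, 66, 66, 65, 68, 66, 58, 37, 32, 23, 32, 36, 32, 36, 31, 32, 88, 120, 125, 121, 83, 36, 28]
300 [65, 68, 67, 65, 63, 65, 69, 66, 66, 37, 29, 30, 30, 36, 34, 36, 26, 28, 34, 32, 36, 92, 100, 47, 29]
345 [68, 67, 69, 67, 60, 64, 63, 68, 63, 61, 40, 28, 25, 30, 34, 28, 27, 33, 28, 36, 35, 92, 98, 48, 30]
370 [87, 85, 78, 79, 72, 63, 64, 62, 64, 65, 88, 30, 31, 28, 27, 27, 31, 30, 31, 30, 38, 38, 31, 40, 38]
B (250, 238, 136, 34) 90.0
275 [127, 111, 85, 65, 65, 62, 67, 63, 65, 53, 41, 27, 30, 33, 32, 32, 33, 31, 57, 112, 127, 129, 131, 47, 30]
300 [64, 71, 68, 65, 63, 64, 65, 66, 63, 47, 29, 35, 30, 34, 36, 38, 32, 34, 33, 34, 36, 91, 99, 46, 31]
345 [65, 69, 69, 67, 62, 62, 65, 63, 63, 52, 37, 29, 35, 26, 28, 30, 35, 30, 31, 35, 42, 90, 103, 48, 31]
370 [83, 84, 83, 76, 78, 68, 64, 64, 60, 44, 36, 27, 29, 26, 31, 25, 36, 27, 34, 33, 35, 38, 38, 34, 41]
```

Pose, force and picture all match block A's after its recovery. I'll push along the well.

Emit:
drive_tool(rows=[{"fingers": -1,"x": 0.003,"y": 0.001,"z": -0.001,"spin": 0},{"fingers": -1,"x": 0.003,"y": 0.001,"z": 0.002,"spin": 0},{"fingers": -1,"x": 0.001,"y": 0.001,"z": 0.006,"spin": 0},{"fingers": -1,"x": -0.001,"y": 0.001,"z": 0.011,"spin": 0},{"fingers": -1,"x": -0.003,"y": 0.001,"z": 0.015,"spin": 0},{"fingers": -1,"x": -0.005,"y": 0.001,"z": 0.02,"spin": 0},{"fingers": -1,"x": -0.007,"y": 0.001,"z": 0.024,"spin": 0},{"fingers": -1,"x": -0.009,"y": 0.001,"z": 0.029,"spin": 0},{"fingers": -1,"x": -0.011,"y": 0.001,"z": 0.033,"spin": 0},{"fingers": -1,"x": -0.0125,"y": 0.001,"z": 0.036,"spin": 0}])

```text
time_s: 21.55
tcp_pos: [0.5972, 0.1319, 0.1418]
eef_rot: [180.0, 0.2, -160.2]
contact_force: [1.2, 1.2, 6.1]
gripper_width: 0.0006
gripper_force: 2.4
```

Emit:
drive_tool(rows=[{"fingers": -1,"x": -0.001,"y": 0,"z": 0.002,"spin": 0},{"fingers": -1,"x": -0.001,"y": 0,"z": 0.002,"spin": 0}])

```text
time_s: 21.8
tcp_pos: [0.5978, 0.132, 0.1394]
eef_rot: [-180.0, 0.1, -160.2]
contact_force: [0.6, 0.1, 4.0]
gripper_width: 0.0006
gripper_force: 1.6
```

Emit:
drive_tool(rows=[{"fingers": -1,"x": -0.001,"y": 0,"z": 0.002,"spin": 0},{"fingers": -1,"x": -0.001,"y": 0,"z": 0.002,"spin": 0}])

```text
time_s: 22.05
tcp_pos: [0.5986, 0.1323, 0.1373]
eef_rot: [180.0, 0.1, -160.2]
contact_force: [1.0, 1.2, 5.1]
gripper_width: 0.0007
gripper_force: 1.9
```

Emit:
drive_tool(rows=[{"fingers": -1,"x": 0.004,"y": 0,"z": -0.01,"spin": 0},{"fingers": -1,"x": 0.012,"y": 0,"z": -0.028,"spin": 0},{"fingers": -1,"x": 0.02,"y": 0,"z": -0.07,"spin": 0},{"fingers": -1,"x": 0.02,"y": 0,"z": -0.12,"spin": 0},{"fingers": -1,"x": 0.02,"y": 0,"z": -0.12,"spin": 0}])

```text
time_s: 22.68
tcp_pos: [0.5802, 0.1255, 0.2623]
eef_rot: [180.0, 0.5, -160.2]
contact_force: [-0.3, 1.0, -0.4]
gripper_width: 0.0002
gripper_force: 0.0
```

```bash
python3 - <<'E'
from h import *
c=cap('wrist'); a=c['pixels'][80:320,180:450]
d=cap('scene'); b=d['pixels'][120:230,235:345]
o=np.hstack([cv2.resize(a,(450,400),interpolation=2),np.vstack([cv2.resize(b,(350,350),interpolation=2),np.zeros((50,350,3),np.uint8)])])
cv2.imwrite('pics/w12.png',o[:,:,::-1])
E
```

```text
(no output)
```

View pics/w12.png

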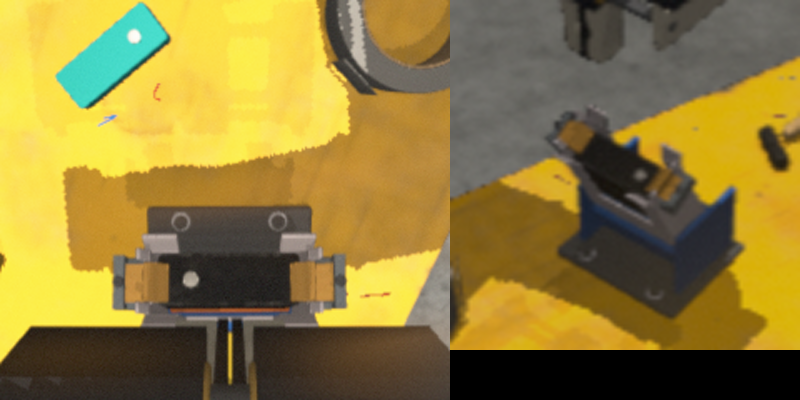

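Both lips are over the top block, and it looks as it did after A. Before handing in I'll check numerically that two blocks are stacked (far window, spring) and that no stray block lies about.

```bash
python3 - <<'E'
from h import *
c=cap('wrist'); c7=np.load('w7.npy',allow_pickle=True).item()
for k,x in (('A',c7),('B',c)):
    for u in (300,325,340): print(k,u,[tuple(int(i) for i in p) for p in x['pixels'][254:276:1,u]])
d=cap('top'); d0=np.load('top0.npy',allow_pickle=True).item(); np.save('topf.npy',d,allow_pickle=True)
m=(d['pixels'].max(2)<75).astype(np.uint8); n,l,st,ce=cv2.connectedComponentsWithStats(m)
print([(s.tolist(),e.round().tolist()) for s,e in zip(st,ce) if 150<s[4]<1500 and s[0]>160])
df=(np.abs(d['pixels'].astype(int)-d0['pixels']).max(2)>60).astype(np.uint8); n,l,st,ce=cv2.connectedComponentsWithStats(df)
print([(s.tolist()) for s in st[1:] if s[4]>40])
E
```

```text
A 300 [(34, 33, 30), (38, 37, 33), (40, 38, 33), (43, 39, 36), (39, 35, 29), (38, 34, 32), (41, 39, 36), (39, 36, 33), (44, 39, 38), (73, 47, 35), (143, 79, 42), (150, 85, 56), (82, 73, 90), (50, 74, 111), (56, 72, 104), (128, 123, 129), (186, 170, 165), (173, 159, 151), (119, 109, 99), (104, 95, 82), (102, 94, 80), (82, 76, 66)]
A 325 [(39, 37, 36), (37, 34, 30), (39, 34, 35), (34, 33, 31), (36, 36, 29), (39, 38, 37), (39, 35, 32), (40, 39, 35), (40, 34, 28), (71, 45, 29), (142, 77, 38), (149, 84, 57), (81, 71, 88), (46, 72, 108), (54, 78, 113), (121, 117, 128), (152, 139, 136), (135, 124, 119), (89, 83, 86), (55, 60, 70), (47, 50, 55), (52, 54, 58)]
A 340 [(34, 33, 31), (34, 30, 28), (35, 37, 34), (36, 32, 35), (38, 35, 34), (32, 31, 29), (44, 42, 36), (54, 49, 44), (59, 54, 49), (77, 50, 40), (144, 77, 37), (149, 87, 59), (84, 75, 92), (45, 68, 107), (59, 81, 113), (118, 117, 129), (178, 162, 160), (166, 151, 142), (121, 110, 99), (104, 95, 83), (101, 94, 80), (81, 77, 65)]
B 300 [(38, 33, 36), (37, 34, 29), (38, 36, 33), (33, 32, 28), (33, 31, 27), (35, 31, 32), (34, 34, 26), (37
[... 895 characters left out ...]
, 63, 21, 20, 213], [183.0, 73.0]), ([182, 289, 59, 58, 1442], [209.0, 320.0]), ([598, 325, 19, 17, 212], [606.0, 333.0]), ([563, 333, 34, 18, 308], [578.0, 341.0]), ([493, 344, 34, 27, 385], [512.0, 357.0]), ([620, 424, 19, 19, 155], [628.0, 435.0]), ([432, 440, 26, 39, 509], [445.0, 459.0]), ([617, 450, 23, 30, 186], [628.0, 469.0]), ([579, 455, 29, 25, 240], [594.0, 470.0])]
[[144, 112, 162, 197, 12040], [234, 186, 16, 17, 167], [87, 202, 19, 5, 53], [108, 202, 15, 8, 94], [347, 228, 42, 26, 668], [0, 235, 103, 52, 498], [0, 294, 22, 54, 562], [374, 295, 43, 29, 695], [198, 300, 31, 35, 820], [206, 313, 62, 37, 763], [0, 344, 77, 136, 5453], [260, 462, 75, 18, 953], [315, 476, 27, 4, 83]]
```

The follower strip sits 6 px deeper than after block A, so both blocks are in the well. No stray block shows on the table and the gripper is clear, so I'm handing in.

```bash
python3 -c "
from plant import r
print(r.close_job())"
```

```text
the job is handed in; nothing more can be done
None
```

I loaded both black blocks into the magazine, stacked under the snapped-back lips, and handed the job in at about 23 s. Each block rolled too far when first set down and had to be nudged straight before the push. The bystanders and the turquoise look-alike were left alone.

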